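# Hang the dip basket and set the stand's wing screw

## Task

Hang the wire basket by its handle on the hook arm of the dip stand and let go of it. Then turn the wing screw on top of the stand clockwise until it seats, back it off a quarter turn, and finish still gripping it there, without letting go, so that it stays put while I nip up its locknut. Leave the basket hanging and the other things on the bench where they are.

Things in the scene. Friction and masses are not known exactly. Their poses are not given: they have to be found in the camera images.
- stand: the dip stand, fixed to the bench: a grey foot plate (200 x 120 mm, 16 mm thick, reaching from 50 mm behind the column to 150 mm in front of it), a steel column, and a round aluminium head (42 mm across, top 200 mm above the bench, with a 24 mm round nut 6 mm high on it). Origin on the column axis at bench height; z up; the hook arm points along its -x axis
- stand_hook (a point): point on the upper side of the straight, level part of the hook arm where the basket's handle should rest, 174 mm above the bench and 95 mm from the column axis. Axes as the stand: the arm, a steel rod 8 mm thick, runs along x, from the head (its side is 74 mm away at +x) to 32 mm away at -x, where the tip turns up, its top 14 mm above this point, 43 mm away
- basket: a steel wire basket, 90 mm (its x) by 64 mm (its y), 45 mm to the rim, 0.16 kg, standing loose on the bench. Origin at the centre of its underside, z up. An upright rigid bail handle 6 mm thick stands in its xz plane from the two short sides: the level top bar is about 64 mm long; the open window under it is 82 mm wide and 60 mm high, from the rim to the bar. Turn the basket so that its y axis lies along the hook arm for the arm to pass through the window
- basket_bail (a point): middle of the underside of the bail's top bar, 105 mm above the basket's underside; axes as the basket
- basket_tab (a point): grip point on the upright grey grip tab in the middle of the bail's top bar, 29 mm above the bar's underside. The tab is 24 mm long (x), 8 mm thick (y, pinch across it) and 36 mm tall, from 5 mm above the bar's underside to its top 12 mm above this point; axes as the basket
- screw (a joint): turn of the wing screw in rad about its vertical axis: 0 is seated against a hard stop, negative is backed off, clockwise seen from above increases it; a quarter turn back is -1.571. It turns against a friction of about 0.06 N m and stays where it is left; its other stop is at -4.0; it does not rise or sink noticeably. It starts 1.2 to 2.4 rad short of its seat and may be turned in several grasps
- screw_grip (a point): grip point on the axis of the wing screw on top of the stand's head, 236 mm above the bench. The black wing is an upright flat bar 46 mm long (this point's x axis), 10 mm thick (y, pinch across it), from 217 to 248 mm above the bench, on a round collar 22 mm across that reaches up to 215 mm. When seated the wing lies along the hook arm; z up
- dish: bystander: flat clear culture dish, 94 mm across, 15 mm high; origin at its underside
- tipbox: bystander: blue box with clear lid, 120 x 85 x 70 mm; origin at its underside
- reagent: bystander: glass bottle with blue cap, 66 mm across, 150 mm high; origin at its underside
- beaker: bystander: clear open beaker, 72 mm across, 90 mm high; origin at its underside
- tuberack: bystander: green rack of blue-capped tubes, 90 x 200 mm, 92 mm high; origin at its underside
- jar: bystander: small jar with white lid, 60 mm across, 70 mm high; origin at its underside
Things that resemble listed ones, but are neither listed nor needed, are in the scene too. Leave any orange or pink look-alike of the basket alone.

How it is judged:
On the way, in this order (a step that is already met when the one before it is completed fails the run):
1. the basket hangs by its bail on the level part of the hook arm, let go of (x of basket_bail in the frame of stand_hook between -0.035 and 0.06 m and y of basket_bail in the frame of stand_hook between -0.035 and 0.035 m and z of basket_bail in the frame of stand_hook between -0.012 and 0.012 m and angle between basket's own z axis and vertical below 0.35 rad and contact force between basket and stand above 0.5 N and contact force between basket and the fingers below 0.1 N and contact force between basket and the arm below 0.1 N and linear speed of basket below 0.08 m/s), for 0.3 s.
2. the screw is turned clockwise until it seats (value of joint screw above -0.07 rad), for 0.1 s.
At the end, for the whole second after the job is handed in: the basket hangs at rest by its bail on the level part of the hook arm, within 20 degrees of upright, touched only by the stand; the screw, after seating (within 4 degrees), stands a quarter turn back (within 15 degrees), at rest, gripped by the fingers with over 3 N (all of step 1 and value of joint screw between -1.831 and -1.311 rad and velocity of joint screw between -0.1 and 0.1 rad/s and contact force between screw and the fingers above 3 N); the arm keeps its last pose, push and grip.
It fails at once if a bystander is moved more than 30 mm or tipped (distance of any of dish, tipbox, reagent, beaker, tuberack, jar from where it was at the start of the episode above 0.03 m or angle between any of dish, tipbox, reagent, beaker, tuberack, jar's own z axis and vertical above 0.4 rad).
It also fails if it takes over 54 s, if anything falls off the work surface, if the arm or the gripper's body presses on something with over 40 N, if the wrist force passes 120 N, or if a joint passes its speed limit or range.

## Robot

A 7-joint arm with a two-finger parallel gripper is mounted at the origin on the work surface. World frame = base frame: x ahead of the robot, y to its left, z up, the work surface at z = 0. Lengths are in m, angles in rad, forces in N, time in s.
With the tool pointing down it reaches from about 0.425 to 0.825 m from the base axis. Payload 3.6 kg.
Tool frame: the origin (TCP) lies at the very end of the fingers, on their centre line; the grasp point (between the pads) lies 19 mm behind it (manip.grip_depth is the distance from the TCP to the grasp point, in m); z points along the fingers, y is the direction in which the jaws open and shut (so a half turn about z gives the same grasp; the last joint's range is limited). The gripper opens to 85 mm and grips with 20 to 120 N. Pads are 22 mm wide; open, the fingers measure 114 mm over their backs; the gripper's body (76 mm by 85 mm) begins 54 mm behind the grasp point. The pads swing forward as they close: fully open they stand 13 mm farther back than shut.
Start: joints at [-1.167, 0.615, -0.013, 1.423, 0.008, 1.103, -0.04], TCP at [0.271, 0.591, 0.231] pointing down, gripper open.
Joint ranges: [-3.12, 3.12], [-0.3, 2.06], [-1.34, 1.32], [0.26, 2.42], [-1.36, 4.5], [0.01, 1.98], [-2.84, 2.84]. Speed limits (rad/s): [2.79, 2.79, 3.14, 3.14, 3.14, 3.14, 3.14].

## Interface

Orientations are given as a rotation vector (axis times angle).
In Python, from bench import manip, eyes gives the robot as it stands.
- The arm moves only by the shell command python3 -m inch 'ROWS' [FORCE]. ROWS is text: rows parted by semicolons, each of 7 numbers parted by spaces: the shift along the tool's x, y, z each as a share of 20 mm, from -1 to 1, then the turn, a rotation vector about the tool's x, y, z each as a share of 6 degrees, from -1 to 1, then the gripper command: -1 is shut, 1 is fully open, values between are in proportion. In form: x y z ax ay az jaw; .... A call has 1 to 12 rows; each row shifts and turns the commanded pose from where the row before left it, along the tool's axes as they then stand; what a row does not reach is not made up. A row lasts 1/12 s, in which the tool goes at most 41.7 mm and 7.16 degrees, less where a joint would pass 70% of its speed; a pose out of reach is approached as far as the arm can. A call with a number of a shift or a turn outside -1 to 1 is refused whole. A call with a gripper value outside its range is refused whole. The fingers move at their own pace and stop on an object; FORCE is the grip in N (left out, the last holds). Time passes only in rows, so rows that do not move let the fingers close. It gives the time, the measured TCP pose, the force and the opening at its end, in the units of the state.
- manip.read_state(): the state, without advancing time (a new reading comes with each control period).
- eyes.camera(name): name is "side" or "top"; returns (picture, depth): 400x640x3 uint8, red, green, blue; 400x640 float32, m along the optical axis (not along the pixel's ray), 0 where there is no reading.
- eyes.get_calibration(name): a dict with "K" (3x3 intrinsics, pixels), "R" (3x3) and "t" (3): a world point X has camera coordinates R X + t. Camera axes: x right, y down, z forward; pixel columns grow to the right and rows downward; lengths in m; the calibration is good to about 2 mm. A picture is of the moment at which its call begins. get_calibration takes no time and is no camera call.
- manip.job_done(): hands the job in, once; it reports no verdict.
Trained networks look in the newest picture that a camera, given by its name, has taken for a name from the list of things; names that differ only in an ending like _2 or _b are one class to them, and where a whole thing is asked for, a point or a joint stands for the part that bears it (a point fixed in the world has none). Each returns a list of dicts, best first, with "confidence" (0 to 1); they miss things now and then, are a little off and sometimes report something else, mostly with a low value. They report only what shows in the picture. A call takes as long as a camera call. They do not tell look-alikes from the thing itself.
- eyes.recognise(camera, name): "bbox" ([left, top, width, height] in pixels, round what is visible of it).
The state is a dict: "time": time; "joint_pos": joint angles; "dq": joint speeds; "joint_torque": joint torques, N m; "tool_pos": TCP position; "tcp_rot": TCP orientation; "force": force on the tool from outside, world axes, zero at the start; "moment": the same for the moment, N m; "grip_width": finger opening in m.
Only numpy, scipy, OpenCV 4.12 (cv2) and the standard library are available. Lean on these libraries where they do the work, as an engineer would, in place of code of your own. Each camera call takes 0.05 s, during which the arm holds its last target.

## Working session

There is one attempt and no reset: what is moved stays moved. The work goes in short steps, Python scripts to look and compute and a shell command to move; the robot and the scene stay as the last step left them, time stands still between calls to the robot, and variables do not carry over. Pictures are saved under pics/ and viewed, and the job is handed in when it is done.

```bash
mkdir -p pics; ls
python3 - <<'E'
from bench import manip, eyes
import cv2
print(manip.read_state(), manip.grip_depth)
for n in ("side","top"):
    p,d=eyes.camera(n); cv2.imwrite(f"pics/{n}0.png",p[:,:,::-1])
    c=eyes.get_calibration(n); print(n,c["K"],c["R"],c["t"])
    for o in ("basket","basket_tab","stand","screw"):
        print(o,[(r["bbox"],round(r["confidence"],2)) for r in eyes.recognise(n,o)])
E
```

```text
pics
{'time': 0.0, 'joint_pos': array([-1.1675055 ,  0.61594819, -0.0125924 ,  1.4249043 ,  0.00813145,
        1.10343306, -0.04039052]), 'dq': array([ 4.90871574e-04,  8.93378129e-05, -1.19235819e-03,  2.67287055e-04,
       -8.34660192e-04,  6.43566484e-05, -2.78524819e-04]), 'joint_torque': array([ 4.01039333e-04, -4.69216061e+01,  2.59108068e-01, -1.71027249e+01,
        9.99337732e-03,  9.61525308e-03,  1.17381635e-06]), 'tool_pos': array([0.27053035, 0.59017251, 0.23011766]), 'tcp_rot': array([-0.66971761, -3.0688807 ,  0.00407964]), 'force': array([-0.03039907,  0.60702496, -0.3716355 ]), 'moment': array([-0.03441112,  0.0025191 , -0.05312431]), 'grip_width': 0.08522726773655527} 0.0187
side [[374.04156859   0.         320.0253178 ]
 [  0.         374.04156859 201.1175188 ]
 [  0.           0.           1.        ]] [[ 8.67442566e-01 -4.97537155e-01 -4.17162452e-04]
 [-3.77024784e-01 -6.56784948e-01 -6.53058837e-01]
 [ 3.24647050e-01  5.66648314e-01 -7.57307059e-01]] [-0.48963147  0.30742192  0.9896967 ]
basket [([394.4, 292.0, 32.7, 48.2], 0.96), ([284.9, 332.2, 46.7, 45.8],
[... 372 characters left out ...]
 13.0, 17.8], 0.58)]
top [[387.4304328    0.         313.82324235]
 [  0.         387.4304328  194.85040518]
 [  0.           0.           1.        ]] [[-0.00231193 -0.9998127  -0.01921526]
 [-0.99759506  0.00363706 -0.06921612]
 [ 0.06927304  0.01900903 -0.99741661]] [-0.00662688  0.56179125  1.26704609]
basket [([377.4, 205.8, 21.6, 29.3], 0.96), ([394.1, 242.6, 31.8, 31.5], 0.72), ([406.3, 155.7, 36.8, 32.5], 0.71), ([411.9, 202.3, 32.8, 35.6], 0.66)]
basket_tab [([370.2, 203.2, 32.4, 33.1], 0.84), ([394.5, 244.5, 35.3, 28.7], 0.75), ([413.3, 202.0, 35.4, 30.7], 0.73), ([408.3, 155.4, 31.8, 32.3], 0.68)]
stand [([230.7, 189.7, 63.8, 38.0], 0.79)]
screw [([236.5, 199.6, 3.2, 12.7], 0.43)]
```

View pics/side0.png

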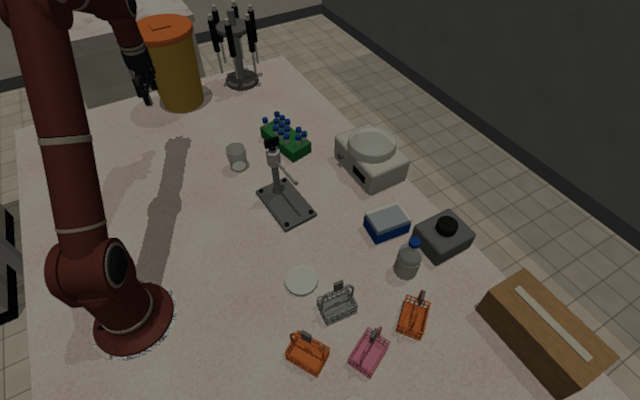

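View pics/top0.png

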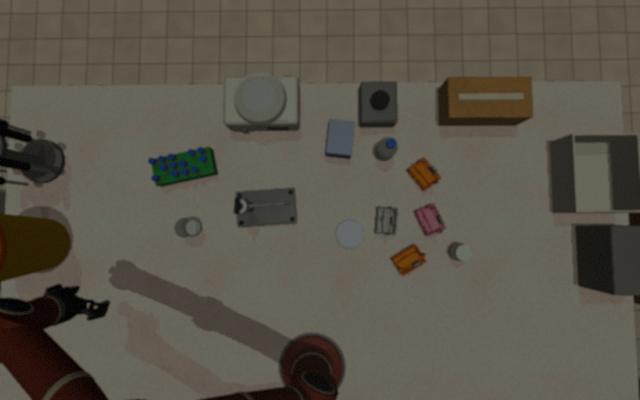

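Run:
```python
import cv2
a=cv2.imread("pics/side0.png");b=cv2.imread("pics/top0.png")
cv2.imwrite("pics/s1.png",cv2.resize(a[240:400,230:450],None,fx=3.6,fy=3.6,interpolation=cv2.INTER_CUBIC))
cv2.imwrite("pics/t1.png",cv2.resize(b[140:290,210:460],None,fx=3.2,fy=3.2,interpolation=cv2.INTER_CUBIC))
```

```text
(no output)
```

View pics/s1.png

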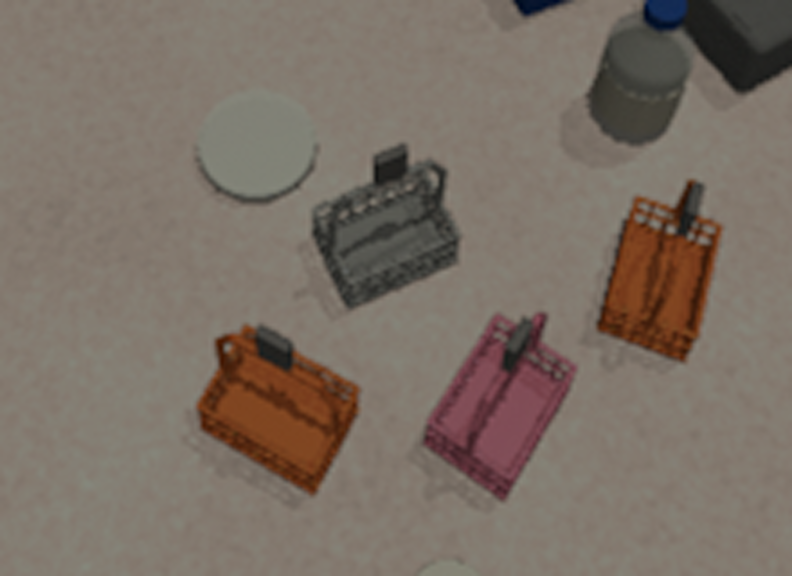

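View pics/t1.png

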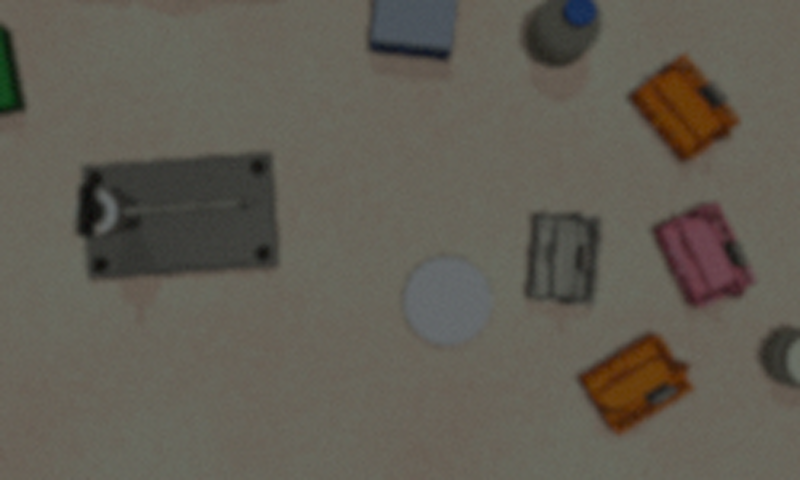

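The side view shows the grey basket at about (337,303), with orange and pink look-alikes round it. In the top view it is at (386,220), and the stand is at (265,207) with its hook arm pointing right (world -y). The wing is near (237,205), running vertically in the picture, so it lies across the arm. Next I'll measure these.

```bash
cat > h.py <<'E'
import numpy as np, cv2
from bench import manip, eyes
def cloud(n,box,img=None):
    p,d=img or eyes.camera(n); c=eyes.get_calibration(n); K,R,t=[np.array(c[k]) for k in "KRt"]
    x0,y0,x1,y1=box
    v,u=np.mgrid[y0:y1,x0:x1]; z=d[y0:y1,x0:x1]; ok=z>0
    C=np.stack([(u-K[0,2])/K[0,0]*z,(v-K[1,2])/K[1,1]*z,z],-1)[ok]
    return (C-t)@R, np.stack([u,v],-1)[ok], p[y0:y1,x0:x1][ok]
def proj(n,X):
    c=eyes.get_calibration(n); K,R,t=[np.array(c[k]) for k in "KRt"]
    C=np.atleast_2d(X)@R.T+t; q=C@K.T; return q[:,:2]/q[:,2:]
def ray(n,uv,z):
    c=eyes.get_calibration(n); K,R,t=[np.array(c[k]) for k in "KRt"]
    d=R.T@np.linalg.solve(K,[uv[0],uv[1],1.]); o=-R.T@t; return o+d*(z-o[2])/d[2]
E
python3 - <<'E'
from h import *
np.set_printoptions(precision=4,suppress=True)
def bands(n,box,zs):
    X,uv,c=cloud(n,box)
    for a,b in zs:
        m=(X[:,2]>a)&(X[:,2]<b)
        if m.sum()>3:
            r=cv2.minAreaRect(X[m][:,:2].astype(np.float32)*1000)
            print(n,(a,b),m.sum(),X[m].mean(0),"med",np.median(X[m],0),r)
for n,bb,bs in (("side",(310,275,360,328),(245,125,330,235)),("top",(368,200,402,240),(228,180,302,230))):
    bands(n,bb,[(-.01,.01),(.02,.055),(.055,.1),(.1,.115),(.115,.15)])
    bands(n,bs,[(-.01,.01),(.01,.022),(.15,.182),(.185,.205),(.205,.216),(.216,.255)])
E
```

```text
side (-0.01, 0.01) 1978 [ 0.4813 -0.2269  0.0017] med [ 0.4821 -0.2298  0.0013] ((485.3951110839844, -221.23001098632812), (156.82460021972656, 138.7601318359375), 59.47751235961914)
side (0.02, 0.055) 304 [ 0.4736 -0.2529  0.0356] med [ 0.4728 -0.2607  0.0339] ((474.0296936035156, -246.44847106933594), (65.54966735839844, 91.39080047607422), 85.28348541259766)
side (0.055, 0.1) 44 [ 0.4664 -0.2466  0.0788] med [ 0.4345 -0.2446  0.0787] ((474.23675537109375, -246.60581970214844), (7.021088123321533, 90.15953063964844), 84.99214172363281)
side (0.1, 0.115) 62 [ 0.472  -0.2469  0.1094] med [ 0.4667 -0.2468  0.1104] ((474.7551574707031, -247.0033416748047), (6.654914855957031, 76.61947631835938), 84.2984619140625)
side (0.115, 0.15) 86 [ 0.4735 -0.248   0.1353] med [ 0.4737 -0.2486  0.1378] ((474.3750915527344, -246.3762664794922), (9.180330276489258, 23.67694664001465), 84.08782958984375)
side (-0.01, 0.01) 5871 [0.5796 0.2496 0.0006] med [0.5805 0.249  0.0005] ((576.514892578125, 295.6224365234375), (552.9756469726562, 341.36968994140625), 59.63911056518555)
side (0.01, 0.022) 1731 [0
[... 2088 characters left out ...]
492188)
top (0.15, 0.182) 130 [0.5233 0.1374 0.1724] med [0.5247 0.1376 0.1731] ((530.1013793945312, 138.52127075195312), (36.38611602783203, 135.50897216796875), 11.335908889770508)
top (0.185, 0.205) 88 [0.5195 0.1891 0.1978] med [0.5209 0.1921 0.1987] ((519.248779296875, 142.99546813964844), (159.84381103515625, 37.44063949584961), 89.57290649414062)
top (0.205, 0.216) 20 [0.5178 0.1958 0.2106] med [0.5162 0.1967 0.2118] ((520.203857421875, 195.53070068359375), (18.46344757080078, 17.62384033203125), 21.984333038330078)
top (0.216, 0.255) 89 [0.5196 0.2008 0.241 ] med [0.5202 0.2005 0.2455] ((518.939208984375, 199.59616088867188), (13.808877944946289, 43.98752975463867), 89.3009033203125)
```

```bash
cat >> h.py <<'E'
from scipy.spatial.transform import Rotation as Ro
def need(target, jaw=None, tcp=True):
    "rows (units of 20mm / 6deg) in the current tool axes to reach world TCP target, jaw azimuth deg"
    s=manip.read_state(); R=Ro.from_rotvec(s["tcp_rot"]).as_matrix()
    d=np.array(target)-s["tool_pos"]; print("t",round(s["time"],2),"tcp",s["tool_pos"].round(4),"F",s["force"].round(1),"M",s["moment"].round(2),"w",round(s["grip_width"],4))
    y=R[:,1]; az=np.degrees(np.arctan2(y[1],y[0])); print("jaw az",round(az,2),"z axis",R[:,2].round(4))
    print("tool shift units",(R.T@d/0.02).round(3))
    if jaw is not None: print("turn units az",round(-(jaw-az)/6,3))
    return R
E
python3 -m inch '0 0 -1 0 0 -0.65 0;0 0 -1 0 0 -0.65 0;0 0 -1 0 0 -0.65 0;0 0 -1 0 0 -0.65 0;0 0 -0.5 0 0 -0.62 0;0 0 0 0 0 0 0' 30
python3 - <<'E'
from h import *
np.set_printoptions(precision=4,suppress=True)
need([.50,.1,.32],84.7)
img={n:eyes.camera(n) for n in ("side","top")}
# foot plate rect by plane z 0.016
for n,b in (("side",(250,170,320,235)),("top",(228,180,302,232))):
    X,uv,c=cloud(n,b,img[n]); m=(abs(X[:,2]-.0165)<.005)&(X[:,0]>.44)&(X[:,0]<.6)&(X[:,1]>.03)&(X[:,1]<.27)
    print(n,cv2.minAreaRect(X[m][:,:2].astype(np.float32)*1000))
    m=(X[:,2]>.166)&(X[:,2]<.18)&(X[:,1]<.17)&(X[:,1]>.08)&(abs(X[:,0]-.52)<.04)
    x,y=X[m][:,0],X[m][:,1]; k=np.polyfit(y,x,1); print("arm",m.sum(),k,"x at y=.104",np.polyval(k,.104),"z",np.percentile(X[m][:,2],90), "ymin",y.min())
    m=(X[:,2]>.164)&(X[:,2]<.2)&(X[:,1]<.09)&(abs(X[:,0]-.52)<.04); print("tip",X[m].mean(0),X[m].min(0),X[m].max(0))
    m=(X[:,2]>.245)&(X[:,2]<.251); print("wing top",cv2.minAreaRect(X[m][:,:2].astype(np.float32)*1000))
E
```

```text
time: 1.2
tool_pos: [0.2714, 0.5921, 0.3246]
tcp_rot: [0.144, 3.136, 0.01]
force: [0.1, 0.5, -0.3]
grip_width: 0.0426
t 1.2 tcp [0.2714 0.5921 0.3246] F [ 0.1  0.5 -0.3] M [ 0.01  0.04 -0.01] w 0.0426
jaw az 84.75 z axis [ 0.0023  0.0061 -1.    ]
tool shift units [-13.633 -23.459   0.107]
turn units az 0.008
side ((519.0435791015625, 150.07467651367188), (121.74543762207031, 201.70391845703125), 4.307534694671631)
arm 46 [-0.085   0.5309] x at y=.104 0.5220301053582004 z 0.17562231564676353 ymin 0.08093402618118754
tip [0.524  0.0729 0.1776] [0.5193 0.0587 0.1698] [0.5293 0.0892 0.1913]
wing top ((0.0, 0.0), (0.0, 0.0), 0.0)
top ((523.2805786132812, 153.51661682128906), (119.74437713623047, 199.8885498046875), 3.9428110122680664)
arm 82 [-0.0739  0.5341] x at y=.104 0.5264253169382307 z 0.1758963940911179 ymin 0.08162496141844432
tip [0.5279 0.0764 0.177 ] [0.5245 0.0628 0.1662] [0.5327 0.088  0.1905]
wing top ((518.9368896484375, 202.1380157470703), (8.421992301940918, 43.84465408325195), 89.8705062866211)
```

```bash
python3 -m inch '-0.57 -0.98 0 0 0 0 0;-0.57 -0.98 0 0 0 0 0;-0.57 -0.98 0 0 0 0 0;-0.57 -0.98 0 0 0 0 0;-0.57 -0.98 0 0 0 0 0;-0.57 -0.98 0 0 0 0 0;-0.57 -0.98 0 0 0 0 0;-0.57 -0.98 0 0 0 0 0;-0.57 -0.98 0 0 0 0 0;-0.57 -0.98 0 0 0 0 0;-0.57 -0.98 0 0 0 0 0;-0.57 -0.98 0 0 0 0 0'
python3 -m inch '-0.57 -0.98 0 0 0 0 0;-0.57 -0.98 0 0 0 0 0;-0.57 -0.98 0 0 0 0 0;-0.57 -0.98 0 0 0 0 0;-0.57 -0.98 0 0 0 0 0;-0.57 -0.98 0 0 0 0 0;-0.57 -0.98 0 0 0 0 0;-0.57 -0.98 0 0 0 0 0;-0.57 -0.98 0 0 0 0 0;-0.57 -0.98 0 0 0 0 0;-0.57 -0.98 0 0 0 0 0;-0.57 -0.98 0 0 0 0 0'
python3 - <<'E'
from h import *
need([.476,-.2446,.22],84.7)
E
```

```text
time: 2.3
tool_pos: [0.385, 0.3423, 0.3198]
tcp_rot: [-0.148, -3.136, 0.004]
force: [1.4, -0.1, 0.8]
grip_width: 0.0427
time: 3.3
tool_pos: [0.4992, 0.096, 0.3198]
tcp_rot: [-0.148, -3.135, 0.001]
force: [-0.2, 0.1, -0.1]
grip_width: 0.0425
t 3.3 tcp [0.4992 0.096  0.3198] F [-0.2  0.1 -0.1] M [-0.04  0.04  0.03] w 0.0425
jaw az 84.61 z axis [-3.1e-03 -7.0e-04 -1.0e+00]
tool shift units [ -0.46  -17.057   5.007]
turn units az -0.016
```

```bash
python3 -m inch '-0.03 -1 0 0 0 0 0;-0.03 -1 0 0 0 0 0;-0.03 -1 0 0 0 0 0;-0.03 -1 0 0 0 0 0;-0.03 -1 0 0 0 0 0;-0.03 -1 0 0 0 0 0;-0.03 -1 0 0 0 0 0;-0.03 -1 0 0 0 0 0;-0.03 -1 0 0 0 0 0;-0.03 -1 0 0 0 0 0;-0.03 -1 0.2 0 0 0 0;-0.03 -1 0.4 0 0 0 0'
python3 -m inch '-0.03 -1 0.8 0 0 0 0;-0.03 -1 0.9 0 0 0 0;-0.03 -1 0.9 0 0 0 0;0 -1 0.9 0 0 0 0;0 -1 0.9 0 0 0 0;0 0 0 0 0 0 0;0 0 0 0 0 0 0'
python3 - <<'E'
from h import *
need([.476,-.2446,.115],84.7)
for n,b in (("side",(290,220,410,340)),("top",(330,160,450,280))):
    p,d=eyes.camera(n); x0,y0,x1,y1=b
    cv2.imwrite(f"pics/{n}2.png",cv2.resize(p[y0:y1,x0:x1,::-1],None,fx=4.5,fy=4.5,interpolation=cv2.INTER_CUBIC))
    X,uv,c=cloud(n,b,(p,d)); m=(X[:,2]>.115)&(X[:,2]<.15)&(np.hypot(X[:,0]-.476,X[:,1]+.245)<.05)
    print(n,"tab",m.sum(),cv2.minAreaRect(X[m][:,:2].astype(np.float32)*1000) if m.any() else "")
    m=(X[:,2]>.2)&(X[:,2]<.245)
    if m.any(): print("fingers",m.sum(),X[m].mean(0),X[m].min(0),X[m].max(0),cv2.minAreaRect(X[m][:,:2].astype(np.float32)*1000))
E
```

```text
time: 4.3
tool_pos: [0.4843, -0.1434, 0.3086]
tcp_rot: [-0.148, -3.138, 0.0]
force: [-0.2, 0.1, 0.4]
grip_width: 0.043
time: 4.88
tool_pos: [0.4755, -0.2426, 0.2192]
tcp_rot: [-0.151, -3.133, -0.002]
force: [0.4, -0.4, -0.4]
grip_width: 0.0428
t 4.88 tcp [ 0.4755 -0.2426  0.2192] F [ 0.4 -0.4 -0.4] M [ 0.02 -0.04  0.03] w 0.0428
jaw az 84.47 z axis [-0.005   0.0017 -1.    ]
tool shift units [-0.063 -0.101  5.207]
turn units az -0.039
side tab 86 ((474.3537292480469, -246.2122039794922), (8.997689247131348, 23.822246551513672), 81.57502746582031)
fingers 66 [ 0.46835909 -0.24418451  0.23456724] [ 0.46115091 -0.27865534  0.22091485] [ 0.47930497 -0.21474044  0.24444485] ((470.0271911621094, -246.740478515625), (63.19181823730469, 13.728473663330078), 84.56029510498047)
top tab 0 
fingers 1 [ 0.4742703  -0.21169361  0.22500671] [ 0.4742703  -0.21169361  0.22500671] [ 0.4742703  -0.21169361  0.22500671] ((474.27032470703125, -211.69361877441406), (0.0, 0.0), 0.0)
```

View pics/side2.png

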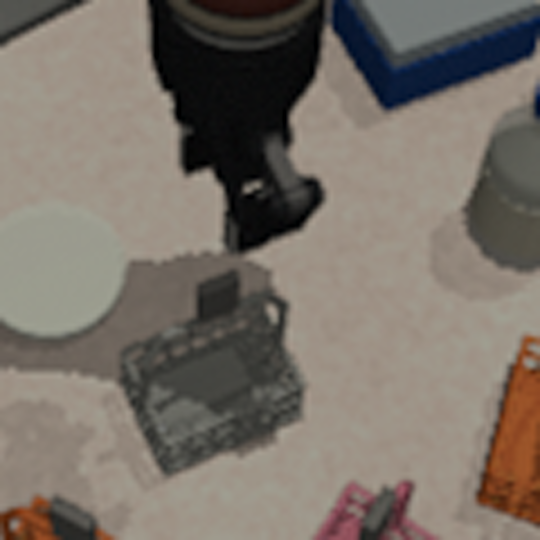

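View pics/top2.png

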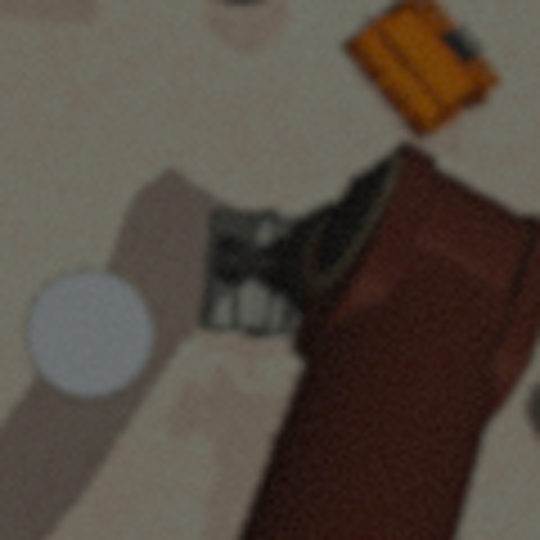

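The side view shows the fingers standing above the tab at crop (218,290). Against the known TCP, the side camera's cloud is about 4 mm off in x and y, and the top camera agrees, so I'll use the top values: basket (0.478,-0.2425).

```bash
python3 -m inch '-0.11 0 0.85 0 0 0 0;0 0 0.85 0 0 0 0;0 0 0.85 0 0 0 0;0 0 0.85 0 0 0 0;0 0 0.85 0 0 0 0;0 0 0.85 0 0 0 0;0 0 0 0 0 0 0;0 0 0 0 0 0 0'
python3 - <<'E'
from h import *
need([.478,-.2426,.117],84.7)
for n,b in (("side",(290,220,410,340)),):
    p,d=eyes.camera(n); x0,y0,x1,y1=b
    cv2.imwrite(f"pics/{n}3.png",cv2.resize(p[y0:y1,x0:x1,::-1],None,fx=4.5,fy=4.5,interpolation=cv2.INTER_CUBIC))
E
```

```text
time: 5.65
tool_pos: [0.4799, -0.2411, 0.1195]
tcp_rot: [-0.143, -3.138, -0.001]
force: [-0.4, -1.1, 1.1]
grip_width: 0.0431
t 5.65 tcp [ 0.4799 -0.2411  0.1195] F [-0.4 -1.1  1.1] M [-0.04 -0.08  0.05] w 0.0431
jaw az 84.79 z axis [-3.e-04  8.e-04 -1.e+00]
tool shift units [ 0.089 -0.083  0.126]
turn units az 0.015
```

View pics/side3.png

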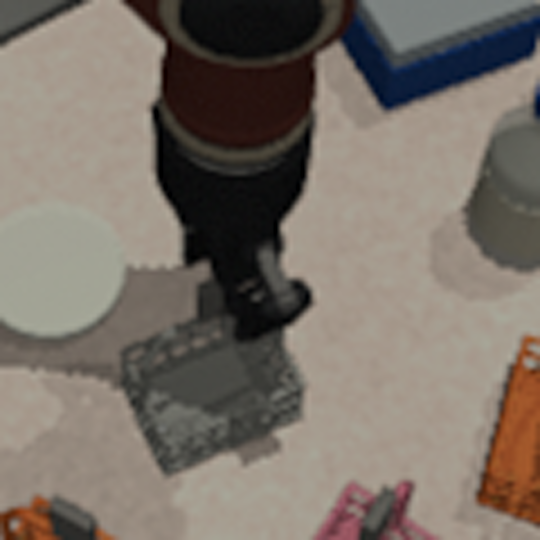

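Run:
```python
from h import *
np.set_printoptions(precision=4,suppress=True)
X,uv,c=cloud("side",(290,220,410,340))
for a in np.arange(.112,.19,.006):
    m=(X[:,2]>a)&(X[:,2]<a+.006)&(np.hypot(X[:,0]-.476,X[:,1]+.245)<.06)
    for k,s in (("A",X[:,1]<-.256),("B",(X[:,1]>=-.256)&(X[:,1]<-.236)),("C",X[:,1]>=-.236)):
        q=X[m&s]
        if len(q)>2: print(round(a,3),k,len(q),"x",q[:,0].min().round(4),q[:,0].max().round(4),"y",q[:,1].min().round(4),q[:,1].max().round(4))
```

```text
0.112 B 9 x 0.4499 0.4744 y -0.2503 -0.2436
0.118 B 9 x 0.4626 0.4751 y -0.2499 -0.2447
0.124 A 3 x 0.4674 0.4709 y -0.2733 -0.2653
0.124 B 7 x 0.4627 0.4718 y -0.2505 -0.2453
0.124 C 5 x 0.472 0.4841 y -0.2219 -0.2199
0.13 A 5 x 0.4669 0.4706 y -0.2741 -0.2686
0.13 B 10 x 0.4626 0.474 y -0.2499 -0.2432
0.13 C 9 x 0.4705 0.4822 y -0.2224 -0.2167
0.136 A 6 x 0.4661 0.4701 y -0.2777 -0.2656
0.136 B 5 x 0.464 0.4739 y -0.2498 -0.2471
0.136 C 8 x 0.4711 0.483 y -0.2214 -0.215
0.142 A 7 x 0.4666 0.4701 y -0.2777 -0.264
0.142 B 17 x 0.4627 0.4739 y -0.2498 -0.2421
0.142 C 4 x 0.4719 0.4803 y -0.2214 -0.2199
0.148 A 3 x 0.4669 0.4705 y -0.2731 -0.2644
0.148 C 6 x 0.4712 0.4795 y -0.2213 -0.2155
0.154 A 3 x 0.4663 0.4674 y -0.2694 -0.263
0.154 C 7 x 0.4712 0.4772 y -0.2214 -0.2156
0.16 C 5 x 0.4732 0.4777 y -0.2217 -0.2158
0.166 A 14 x 0.4637 0.4828 y -0.2946 -0.2645
0.166 C 4 x 0.4683 0.4696 y -0.2182 -0.2137
0.172 A 31 x 0.462 0.4854 y -0.2964 -0.2644
0.178 A 9 x 0.4634 0.4859 y -0.2994 -0.2684
0.184 A 22 x 0.4634 0.4819 y -0.2995 -0.2605
```

```bash
python3 -m inch '0.15 -0.14 0.1 0 0 0 0;0 0 0 0 0 0 0;0 0 0 0 0 0 -0.4;0 0 0 0 0 0 -1;0 0 0 0 0 0 -1;0 0 0 0 0 0 -1;0 0 0 0 0 0 -1;0 0 0 0 0 0 -1' 40
python3 - <<'E'
from h import *
need([.477,-.2438,.117],84.7)
E
```

```text
time: 6.42
tool_pos: [0.4767, -0.2451, 0.1177]
tcp_rot: [0.145, 3.137, -0.001]
force: [-0.6, -0.4, 2.7]
grip_width: 0.0068
t 6.42 tcp [ 0.4767 -0.2451  0.1177] F [-0.6 -0.4  2.7] M [-0.03  0.02 -0.08] w 0.0068
jaw az 84.69 z axis [ 1.e-03 -6.e-04 -1.e+00]
tool shift units [-0.01   0.069  0.036]
turn units az -0.001
```

```bash
python3 -m inch '0 0 -0.5 0 0 0 -1;0 0 -0.9 0 0 0 -1;0 0 -0.9 0 0 0 -1;0 0 -0.9 0 0 0 -1;0 0 -0.9 0 0 -0.5 -1;0 0 -0.95 0 0 -0.55 -1;0 0 0 0 0 -0.5 -1;0 0 0 0 0 0 -1'
python3 - <<'E'
from h import *
need([.533,.0187,.2187],94.1)
for n,b in (("side",(250,120,450,320)),):
    p,d=eyes.camera(n); x0,y0,x1,y1=b
    cv2.imwrite(f"pics/{n}4.png",cv2.resize(p[y0:y1,x0:x1,::-1],None,fx=3,fy=3,interpolation=cv2.INTER_CUBIC))
E
```

```text
time: 7.08
tool_pos: [0.4762, -0.2449, 0.2195]
tcp_rot: [-0.111, 3.138, -0.001]
force: [0.4, 0.2, -3.0]
grip_width: 0.0075
t 7.08 tcp [ 0.4762 -0.2449  0.2195] F [ 0.4  0.2 -3. ] M [ 0.05  0.04 -0.02] w 0.0075
jaw az 94.05 z axis [ 1.3e-03 -5.0e-04 -1.0e+00]
tool shift units [-3.761 12.949  0.037]
turn units az -0.008
```

View pics/side4.png

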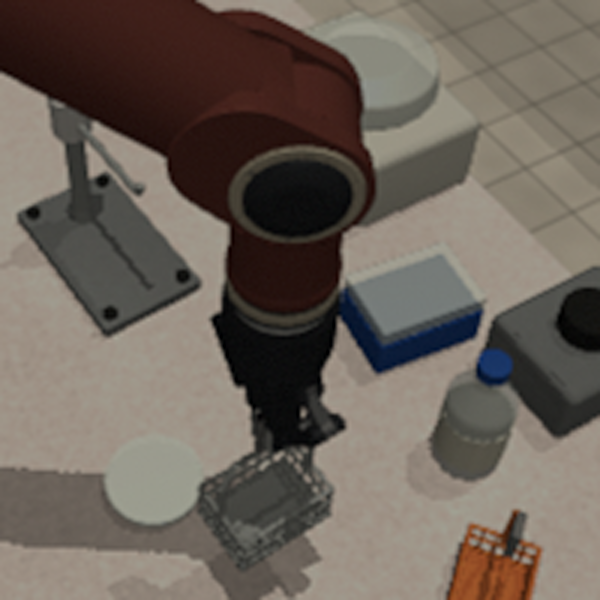

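The basket is lifted and hangs level in the grip, at about crop (265,500). Next I'll go to a point in front of the hook tip.

```bash
python3 -m inch '-0.31 1 0 0 0 0 -1;-0.31 1 0 0 0 0 -1;-0.31 1 0 0 0 0 -1;-0.31 1 0 0 0 0 -1;-0.31 1 0 0 0 0 -1;-0.31 1 0 0 0 0 -1;-0.31 1 0 0 0 0 -1;-0.31 1 0 0 0 0 -1;-0.31 1 0 0 0 0 -1;-0.31 1 0 0 0 0 -1;-0.31 1 0 0 0 0 -1;-0.31 1 0 0 0 0 -1'
python3 -m inch '0 0.6 0 0 0 0 -1;0 0 0 0 0 0 -1;0 0 0 0 0 0 -1'
python3 - <<'E'
from h import *
np.set_printoptions(precision=4,suppress=True)
need([.533,.0187,.2187],94.1)
img={}
for n,b in (("side",(240,110,400,270)),("top",(210,140,370,260))):
    p,d=img[n]=eyes.camera(n); x0,y0,x1,y1=b
    cv2.imwrite(f"pics/{n}5.png",cv2.resize(p[y0:y1,x0:x1,::-1],None,fx=3.7,fy=3.7,interpolation=cv2.INTER_CUBIC))
X,uv,c=cloud("side",(240,110,400,290),img["side"])
m=(X[:,2]>.166)&(X[:,2]<.181)&(X[:,1]<.17)&(X[:,1]>.065)&(abs(X[:,0]-.52)<.04)
print("arm",np.polyfit(X[m][:,1],X[m][:,0],1),np.polyval(np.polyfit(X[m][:,1],X[m][:,0],1),.104))
for a in np.arange(.13,.24,.01):
    m=(X[:,2]>a)&(X[:,2]<a+.01)&(np.hypot(X[:,0]-.53,X[:,1]-.017)<.06)&(X[:,1]<.055)
    q=X[m]
    if len(q)>2: print(round(a,3),len(q),"x",q[:,0].min().round(4),q[:,0].max().round(4),"y",q[:,1].min().round(4),q[:,1].max().round(4))
E
```

```text
time: 8.13
tool_pos: [0.5327, 0.0008, 0.2172]
tcp_rot: [0.107, -3.136, 0.0]
force: [1.3, -0.5, -1.7]
grip_width: 0.0074
time: 8.38
tool_pos: [0.5319, 0.0114, 0.2176]
tcp_rot: [0.11, -3.137, 0.002]
force: [0.2, -0.6, -2.3]
grip_width: 0.0072
t 8.38 tcp [0.5319 0.0114 0.2176] F [ 0.2 -0.6 -2.3] M [-0.07  0.05 -0.  ] w 0.0072
jaw az 94.03 z axis [-0.0024 -0.0011 -1.    ]
tool shift units [-0.08   0.359 -0.054]
turn units az -0.011
arm [-0.0651  0.5287] 0.5219399324173005
0.13 43 x 0.4832 0.5758 y -0.0243 0.0409
0.14 132 x 0.4837 0.576 y -0.0251 0.0459
0.15 10 x 0.4849 0.5737 y 0.0045 0.0104
0.16 9 x 0.4859 0.5735 y 0.0038 0.0123
0.17 9 x 0.4851 0.5758 y 0.0042 0.0141
0.18 12 x 0.4839 0.5739 y 0.0036 0.0122
0.19 13 x 0.4874 0.5704 y 0.0034 0.0121
0.2 32 x 0.4908 0.5646 y 0.0036 0.0145
0.21 20 x 0.4988 0.5604 y 0.0054 0.0146
0.22 22 x 0.5177 0.5362 y -0.0068 0.02
0.23 27 x 0.518 0.5366 y -0.007 0.0197
```

View pics/side5.png

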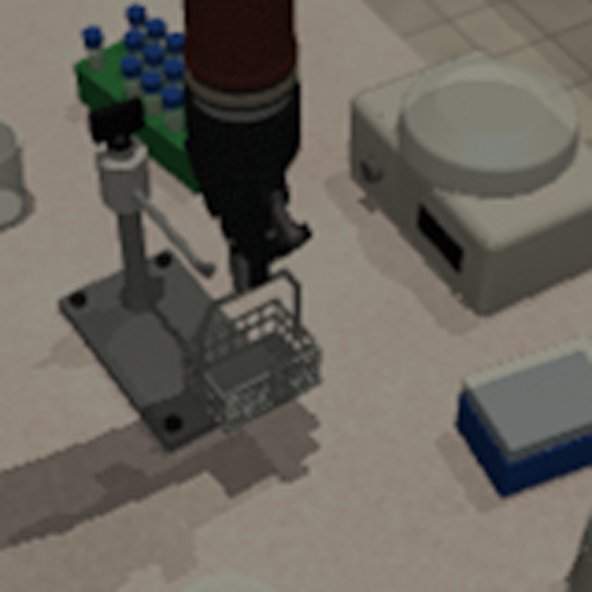

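View pics/top5.png

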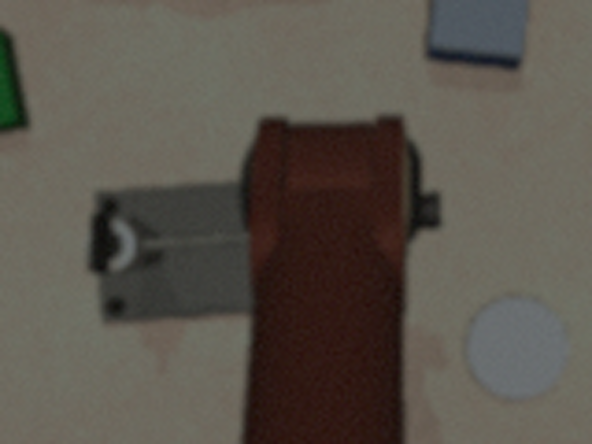

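The side view shows the bail window lined up with the hook arm, tip at crop (210,268) and the bail at (200-300, 275-340). Both are measured in the same camera, and they agree to about 1 mm laterally. I'll thread it on now.

```bash
python3 -m inch '0 0.5 0 0 0 0 -1;0 0.5 0 0 0 0 -1;0 0.5 0 0 0 0 -1;0 0.5 0 0 0 0 -1;0 0.5 0 0 0 0 -1;0 0.5 0 0 0 0 -1;0 0.5 0 0 0 0 -1;0 0.5 0 0 0 0 -1;0 0.5 0 0 0 0 -1;0 0 0 0 0 0 -1;0 0 0 0 0 0 -1'
python3 - <<'E'
from h import *
np.set_printoptions(precision=4,suppress=True)
need([.526,.1037,.190],94.1)
img={}
for n,b in (("side",(240,110,400,270)),):
    p,d=img[n]=eyes.camera(n); x0,y0,x1,y1=b
    cv2.imwrite(f"pics/{n}6.png",cv2.resize(p[y0:y1,x0:x1,::-1],None,fx=3.7,fy=3.7,interpolation=cv2.INTER_CUBIC))
X,uv,c=cloud("side",(240,110,400,290),img["side"])
for a in np.arange(.14,.24,.01):
    m=(X[:,2]>a)&(X[:,2]<a+.01)&(np.hypot(X[:,0]-.523,X[:,1]-.1)<.07)
    q=X[m]
    if len(q)>2: print(round(a,3),len(q),"x",q[:,0].min().round(4),q[:,0].max().round(4),"y",q[:,1].min().round(4),q[:,1].max().round(4))
E
```

```text
time: 9.4
tool_pos: [0.5265, 0.1022, 0.2182]
tcp_rot: [0.112, -3.139, 0.0]
force: [0.6, -0.0, -2.9]
grip_width: 0.0075
t 9.4 tcp [0.5265 0.1022 0.2182] F [ 0.6 -0.  -2.9] M [-0.06  0.01 -0.01] w 0.0075
jaw az 94.09 z axis [-0.0002 -0.0002 -1.    ]
tool shift units [0.02  0.077 1.412]
turn units az -0.002
0.14 117 x 0.4788 0.5703 y 0.0638 0.1349
0.15 8 x 0.4793 0.5678 y 0.0954 0.1034
0.16 16 x 0.4792 0.5694 y 0.0893 0.1689
0.17 74 x 0.4796 0.5688 y 0.0625 0.1695
0.18 20 x 0.4794 0.5694 y 0.0586 0.1044
0.19 10 x 0.4831 0.5649 y 0.0952 0.1019
0.2 28 x 0.4877 0.5621 y 0.0934 0.106
0.21 26 x 0.4929 0.5559 y 0.0909 0.1059
0.22 17 x 0.5129 0.5337 y 0.0845 0.1099
0.23 26 x 0.5132 0.5339 y 0.0823 0.1086
```

View pics/side6.png

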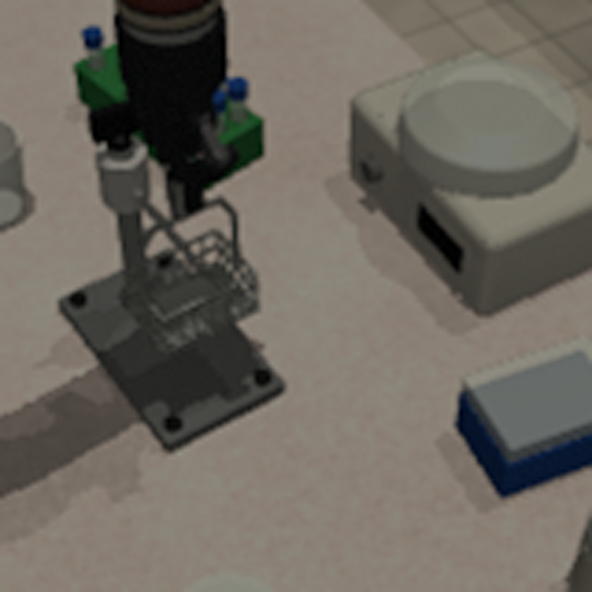

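Arm passes through the window. I'll lower the basket gently.

```bash
python3 -m inch '0.1 0.1 0.3 0 0 0 -1;0 0 0.3 0 0 0 -1;0 0 0.3 0 0 0 -1;0 0 0.3 0 0 0 -1;0 0 0.15 0 0 0 -1;0 0 0.1 0 0 0 -1;0 0 0 0 0 0 -1;0 0 0 0 0 0 -1'
python3 - <<'E'
from h import *
need([.526,.1037,.1867],94.1)
E
```

```text
time: 10.12
tool_pos: [0.5246, 0.1033, 0.1893]
tcp_rot: [-0.109, 3.14, -0.0]
force: [0.6, 0.1, -2.0]
grip_width: 0.0074
t 10.12 tcp [0.5246 0.1033 0.1893] F [ 0.6  0.1 -2. ] M [0.03 0.03 0.03] w 0.0074
jaw az 93.99 z axis [ 0. -0. -1.]
tool shift units [-0.07   0.017  0.128]
turn units az -0.018
```

```bash
python3 -m inch '0 0 0.08 0 0 0 -1;0 0 0.07 0 0 0 -1;0 0 0.07 0 0 0 -1;0 0 0 0 0 0 -1;0 0 0 0 0 0 -1'
python3 - <<'E'
from h import *
need([.526,.1037,.1867],94.1)
E
```

```text
time: 10.53
tool_pos: [0.5249, 0.1034, 0.186]
tcp_rot: [-0.109, 3.138, 0.001]
force: [-1.2, -0.3, 5.0]
grip_width: 0.0072
t 10.53 tcp [0.5249 0.1034 0.186 ] F [-1.2 -0.3  5. ] M [-0.08  0.4  -0.02] w 0.0072
jaw az 94.0 z axis [ 1.4e-03  4.0e-04 -1.0e+00]
tool shift units [-0.056  0.011 -0.034]
turn units az -0.017
```

```bash
python3 -m inch '0 0 -0.05 0 0 0 -0.9;0 0 0 0 0 0 -0.75;0 0 0 0 0 0 -0.6;0 0 0 0 0 0 -0.45;0 0 0 0 0 0 -0.35;0 0 0 0 0 0 -0.3;0 0 0 0 0 0 -0.3'
python3 - <<'E'
from h import *
np.set_printoptions(precision=4,suppress=True)
need([.526,.1037,.1867],94.1)
n,b=("side",(240,110,360,230))
p,d=eyes.camera(n); x0,y0,x1,y1=b
cv2.imwrite(f"pics/{n}7.png",cv2.resize(p[y0:y1,x0:x1,::-1],None,fx=4.5,fy=4.5,interpolation=cv2.INTER_CUBIC))
X,uv,c=cloud("side",(240,110,400,290),(p,d))
for a in np.arange(.1,.24,.01):
    m=(X[:,2]>a)&(X[:,2]<a+.01)&(np.hypot(X[:,0]-.523,X[:,1]-.1)<.07)
    q=X[m]
    if len(q)>2: print(round(a,3),len(q),"x",q[:,0].min().round(4),q[:,0].max().round(4),"y",q[:,1].min().round(4),q[:,1].max().round(4))
E
```

```text
time: 11.12
tool_pos: [0.5245, 0.1033, 0.1858]
tcp_rot: [0.11, -3.139, 0.0]
force: [0.7, -0.3, 0.5]
grip_width: 0.0303
t 11.12 tcp [0.5245 0.1033 0.1858] F [ 0.7 -0.3  0.5] M [-0.01  0.03 -0.03] w 0.0303
jaw az 94.0 z axis [-0.0002 -0.0001 -1.    ]
tool shift units [-0.078  0.015 -0.046]
turn units az -0.017
0.1 30 x 0.4776 0.5683 y 0.0671 0.1331
0.11 108 x 0.4767 0.5687 y 0.0667 0.1358
0.12 9 x 0.4779 0.5669 y 0.0961 0.1053
0.13 9 x 0.4782 0.5674 y 0.0962 0.1036
0.14 13 x 0.4777 0.5685 y 0.0947 0.1042
0.15 9 x 0.4773 0.569 y 0.0955 0.1041
0.16 14 x 0.4794 0.5628 y 0.0763 0.139
0.17 71 x 0.4849 0.5582 y 0.0639 0.169
0.18 24 x 0.4899 0.5524 y 0.0577 0.1184
0.19 30 x 0.5111 0.5367 y 0.0631 0.1223
0.2 41 x 0.5112 0.5333 y 0.0709 0.1222
0.21 37 x 0.511 0.533 y 0.0728 0.1189
0.22 11 x 0.5106 0.5191 y 0.0737 0.1258
0.23 43 x 0.5086 0.5366 y 0.0548 0.1478
```

View pics/side7.png

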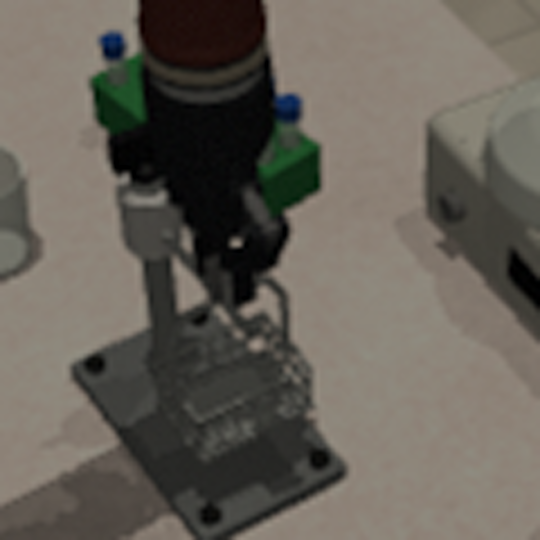

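```bash
python3 -m inch '0 0 -0.2 0 0 0 -0.3;0 0 -0.4 0 0 0 -0.3;0 0 -0.6 0 0 0 -0.3;0 0 -0.8 0 0 0 -0.3;0 0 -1 0 0 0 -0.2;0 0 -1 0 0 0 -0.1;0 0 -1 0 0 0 0;0 0 -1 0 0 0.4 0;0 0 0 0 0 0.43 0;0 0 0 0 0 0 0'
python3 - <<'E'
from h import *
np.set_printoptions(precision=4,suppress=True)
need([.519,.202,.29],89)
p,d=eyes.camera("side"); x0,y0,x1,y1=240,110,360,230
cv2.imwrite(f"pics/side8.png",cv2.resize(p[y0:y1,x0:x1,::-1],None,fx=4.5,fy=4.5,interpolation=cv2.INTER_CUBIC))
X,uv,c=cloud("side",(240,110,400,290),(p,d))
for a in np.arange(.06,.24,.015):
    m=(X[:,2]>a)&(X[:,2]<a+.015)&(np.hypot(X[:,0]-.523,X[:,1]-.1)<.065)
    q=X[m]
    if len(q)>2: print(round(a,3),len(q),"x",q[:,0].min().round(4),q[:,0].max().round(4),"y",q[:,1].min().round(4),q[:,1].max().round(4))
E
```

```text
time: 12.0
tool_pos: [0.5253, 0.1034, 0.3082]
tcp_rot: [0.028, 3.137, 0.002]
force: [-0.0, 0.1, -0.3]
grip_width: 0.0429
t 12.0 tcp [0.5253 0.1034 0.3082] F [-0.   0.1 -0.3] M [0.04 0.04 0.01] w 0.0429
jaw az 88.97 z axis [ 0.0042  0.0009 -1.    ]
tool shift units [0.406 4.921 0.911]
turn units az -0.005
0.06 255 x 0.4766 0.5675 y 0.0667 0.1334
0.075 147 x 0.4768 0.5687 y 0.0665 0.1361
0.09 125 x 0.4774 0.5685 y 0.0679 0.1354
0.105 125 x 0.4771 0.5693 y 0.0669 0.1369
0.12 13 x 0.4778 0.567 y 0.0942 0.1035
0.135 16 x 0.4781 0.5684 y 0.0953 0.104
0.15 16 x 0.4772 0.5683 y 0.0955 0.1046
0.165 94 x 0.4848 0.5612 y 0.0633 0.1647
0.18 43 x 0.4922 0.5417 y 0.0597 0.1019
0.195 32 x 0.5107 0.5337 y 0.0961 0.1024
0.21 24 x 0.5112 0.5335 y 0.097 0.1051
```

View pics/side8.png

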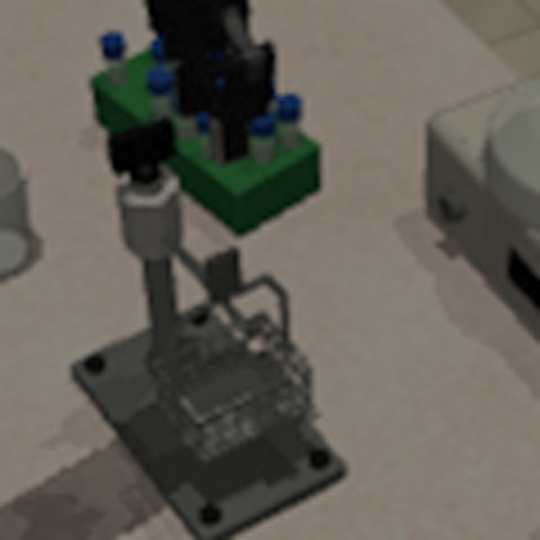

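The basket hangs upright and free, with the tab at crop (222,275). Next I'll go over the screw, whose wing is at crop (140,148).

```bash
python3 -m inch '0.1 1 0 0 0 0 0;0.1 1 0 0 0 0 0;0.1 1 0 0 0 0 0;0.1 1 0.2 0 0 0 0;0 0.92 0.4 0 0 0 0;0 0 0.5 0 0 0 0;0 0 0.5 0 0 0 0;0 0 0 0 0 0 0'
python3 - <<'E'
from h import *
np.set_printoptions(precision=4,suppress=True)
need([.519,.202,.218],89)
p,d=eyes.camera("side"); x0,y0,x1,y1=220,80,340,200
cv2.imwrite(f"pics/side9.png",cv2.resize(p[y0:y1,x0:x1,::-1],None,fx=4.5,fy=4.5,interpolation=cv2.INTER_CUBIC))
X,uv,c=cloud("side",(220,80,340,200),(p,d))
for a in np.arange(.2,.34,.008):
    m=(X[:,2]>a)&(X[:,2]<a+.008)&(np.hypot(X[:,0]-.516,X[:,1]-.2)<.07)
    q=X[m]
    if len(q)>2: print(round(a,3),len(q),"x",q[:,0].min().round(4),q[:,0].max().round(4),"y",q[:,1].min().round(4),q[:,1].max().round(4))
m=(X[:,2]>.219)&(X[:,2]<.246)&(np.hypot(X[:,0]-.516,X[:,1]-.2)<.04)
print(cv2.minAreaRect(X[m][:,:2].astype(np.float32)*1000))
E
```

```text
time: 12.72
tool_pos: [0.5167, 0.1999, 0.271]
tcp_rot: [-0.028, -3.136, 0.006]
force: [-0.9, -0.6, -0.9]
grip_width: 0.0427
t 12.72 tcp [0.5167 0.1999 0.271 ] F [-0.9 -0.6 -0.9] M [-0.04 -0.02  0.03] w 0.0427
jaw az 88.98 z axis [-0.0057 -0.0037 -1.    ]
tool shift units [-0.129  0.117  2.647]
turn units az -0.003
0.2 59 x 0.4951 0.5346 y 0.1797 0.2156
0.208 17 x 0.5054 0.524 y 0.1899 0.2016
0.216 23 x 0.4932 0.5371 y 0.1898 0.2027
0.224 32 x 0.4952 0.5373 y 0.1936 0.1987
0.232 30 x 0.4936 0.5355 y 0.1926 0.2031
0.24 43 x 0.4938 0.5361 y 0.1932 0.2047
0.248 9 x 0.494 0.5361 y 0.1954 0.2028
0.272 18 x 0.5052 0.5209 y 0.1698 0.2243
0.28 31 x 0.5048 0.5223 y 0.1622 0.2235
0.288 31 x 0.5042 0.5259 y 0.1628 0.2232
0.296 31 x 0.5038 0.5265 y 0.1601 0.2265
0.304 16 x 0.5045 0.5235 y 0.1644 0.227
0.312 17 x 0.5023 0.5243 y 0.1518 0.2455
0.32 38 x 0.5028 0.5253 y 0.1447 0.2531
0.328 36 x 0.5032 0.5248 y 0.1422 0.2568
0.336 49 x 0.4983 0.5273 y 0.1388 0.2579
((515.259765625, 197.09381103515625), (8.393721580505371, 44.215904235839844), 85.33138275146484)
```

View pics/side9.png

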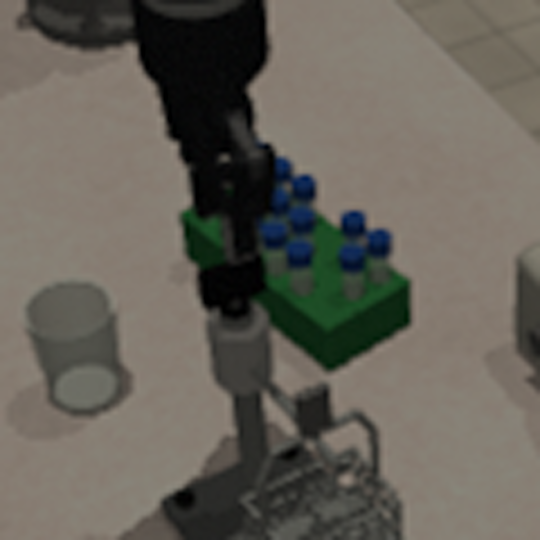

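```bash
python3 -m inch '-0.06 0.11 0.4 0 0 0 0;0 0 0.5 0 0 0 0;0 0 0.5 0 0 0 0;0 0 0.5 0 0 0 0;0 0 0.4 0 0 0 0;0 0 0.3 0 0 0 0;0 0 0 0 0 0 0;0 0 0 0 0 0 0'
python3 - <<'E'
from h import *
np.set_printoptions(precision=4,suppress=True)
need([.518,.202,.219],88.5)
X,uv,c=cloud("side",(220,80,340,200))
for a in np.arange(.2,.28,.008):
    m=(X[:,2]>a)&(X[:,2]<a+.008)&(np.hypot(X[:,0]-.516,X[:,1]-.2)<.07)
    for k,s in (("A",X[:,1]<.187),("B",(X[:,1]>=.187)&(X[:,1]<.21)),("C",X[:,1]>=.21)):
        q=X[m&s]
        if len(q)>2: print(round(a,3),k,len(q),"x",q[:,0].min().round(4),q[:,0].max().round(4),"y",q[:,1].min().round(4),q[:,1].max().round(4))
E
```

```text
time: 13.43
tool_pos: [0.5194, 0.204, 0.2215]
tcp_rot: [-0.027, -3.141, 0.001]
force: [1.1, 0.2, -1.2]
grip_width: 0.0424
t 13.43 tcp [0.5194 0.204  0.2215] F [ 1.1  0.2 -1.2] M [ 0.01 -0.02 -0.02] w 0.0424
jaw az 89.02 z axis [-0.0006 -0.0003 -1.    ]
tool shift units [ 0.066 -0.101  0.127]
turn units az 0.087
0.2 A 9 x 0.5027 0.5257 y 0.1809 0.1867
0.2 B 39 x 0.4976 0.534 y 0.1875 0.2084
0.2 C 3 x 0.5035 0.5076 y 0.212 0.2149
0.208 B 10 x 0.5039 0.5116 y 0.1913 0.2021
0.216 B 8 x 0.4939 0.5128 y 0.1951 0.2011
0.224 A 7 x 0.5076 0.5225 y 0.1695 0.1807
0.224 B 15 x 0.4941 0.5376 y 0.1932 0.2005
0.224 C 4 x 0.5082 0.5222 y 0.225 0.2307
0.232 A 17 x 0.5069 0.5287 y 0.1662 0.1789
0.232 B 16 x 0.4946 0.5122 y 0.1959 0.1998
0.232 C 11 x 0.507 0.5202 y 0.224 0.2277
0.24 A 17 x 0.507 0.5284 y 0.1664 0.1768
0.24 B 20 x 0.4924 0.514 y 0.1949 0.2038
0.24 C 9 x 0.5078 0.5191 y 0.2218 0.2276
0.248 A 17 x 0.507 0.5236 y 0.1665 0.1816
0.248 B 5 x 0.498 0.5103 y 0.1971 0.2026
0.248 C 8 x 0.5081 0.5169 y 0.2228 0.2302
0.256 C 12 x 0.5075 0.5292 y 0.2216 0.2292
0.264 A 7 x 0.5049 0.5266 y 0.1519 0.1828
0.264 C 6 x 0.5072 0.5147 y 0.2252 0.2327
0.272 A 26 x 0.505 0.5285 y 0.1459 0.1797
0.272 C 8 x 0.5054 0.5118 y 0.2221 0.2524
0.28 A 22 x 0.5054 0.5278 y 0.1453 0.1781
0.28 C 8 x 0.5063 0.5113 y 0.2189 0.2563
```

```bash
python3 -m inch '0.1 -0.1 0.1 0 0 0.05 0;0 0 0 0 0 0 -0.3;0 0 0 0 0 0 -0.6;0 0 0 0 0 0 -1;0 0 0 0 0 0 -1;0 0 0 0 0 0 -1;0 0 0 0 0 0 -1;0 0 0 0 0 0 -1' 60
python3 - <<'E'
from h import *
need([.518,.202,.219],88.5)
E
```

```text
time: 14.15
tool_pos: [0.5175, 0.2024, 0.2204]
tcp_rot: [0.035, 3.141, 0.001]
force: [-0.7, 0.2, 3.6]
grip_width: 0.0088
t 14.15 tcp [0.5175 0.2024 0.2204] F [-0.7  0.2  3.6] M [0.05 0.27 0.08] w 0.0088
jaw az 88.74 z axis [ 5.e-04  5.e-04 -1.e+00]
tool shift units [-0.025 -0.018  0.068]
turn units az 0.039
```

```bash
python3 -m inch '0 0 0 0 0 0.5 -1;0 0 0 0 0 0.9 -1;0 0 0 0 0 0.9 -1;0 0 0 0 0 0.9 -1;0 0 0 0 0 0.9 -1;0 0 0 0 0 0.9 -1;0 0 0 0 0 0.9 -1;0 0 0 0 0 0.9 -1;0 0 0 0 0 0.9 -1;0 0 0 0 0 0.9 -1;0 0 0 0 0 0.9 -1'
python3 - <<'E'
from h import *
need([.518,.202,.219],4.1)
print(manip.read_state()["joint_pos"].round(3))
E
```

```text
time: 15.07
tool_pos: [0.5173, 0.2021, 0.2203]
tcp_rot: [-1.536, -2.741, -0.0]
force: [-0.6, 0.9, 4.2]
grip_width: 0.009
t 15.07 tcp [0.5173 0.2021 0.2203] F [-0.6  0.9  4.2] M [-0.05  0.25  0.06] w 0.009
jaw az 31.48 z axis [ 0.e+00  2.e-04 -1.e+00]
tool shift units [-0.023  0.025  0.067]
turn units az 4.563
[-0.643  0.496  0.353  1.725 -0.203  0.956  0.338]
```

```bash
python3 -m inch '0 0 0 0 0 0.8 -1;0 0 0 0 0 0.8 -1;0 0 0 0 0 0.8 -1;0 0 0 0 0 0.8 -1;0 0 0 0 0 0.6 -1;0 0 0 0 0 0 -1;0 0 0 0 0 0 -1'
python3 - <<'E'
from h import *
need([.518,.202,.219],4.1)
E
python3 -m inch '0 0 0 0 0 0.3 -1;0 0 0 0 0 0.3 -1;0 0 0 0 0 0.2 -1;0 0 0 0 0 0 -1;0 0 0 0 0 0 -1'
python3 - <<'E'
from h import *
need([.518,.202,.219],4.1)
E
```

```text
time: 15.65
tool_pos: [0.5173, 0.2021, 0.2204]
tcp_rot: [-2.041, -2.388, 0.0]
force: [-2.2, 0.2, 5.0]
grip_width: 0.0087
t 15.65 tcp [0.5173 0.2021 0.2204] F [-2.2  0.2  5. ] M [ 0.    0.44 -0.09] w 0.0087
jaw az 8.96 z axis [-2.e-04  1.e-04 -1.e+00]
tool shift units [-0.01   0.036  0.068]
turn units az 0.809
time: 16.07
tool_pos: [0.5172, 0.2021, 0.2203]
tcp_rot: [-2.139, -2.3, 0.0]
force: [-2.4, 0.1, 4.8]
grip_width: 0.0093
t 16.07 tcp [0.5172 0.2021 0.2203] F [-2.4  0.1  4.8] M [-0.03  0.41 -0.04] w 0.0093
jaw az 4.16 z axis [-4.e-04  3.e-04 -1.e+00]
tool shift units [-0.006  0.039  0.067]
turn units az 0.01
```

```bash
for i in 1; do :; done; python3 -m inch '0 0 0 0 0 0.25 -1;0 0 0 0 0 0.15 -1;0 0 0 0 0 0 -1;0 0 0 0 0 0 -1'
python3 - <<'E'
from h import *
need([.518,.202,.219],4.1)
E
python3 -m inch '0 0 0 0 0 0.25 -1;0 0 0 0 0 0.15 -1;0 0 0 0 0 0 -1;0 0 0 0 0 0 -1'
python3 - <<'E'
from h import *
need([.518,.202,.219],4.1)
E
```

```text
time: 16.4
tool_pos: [0.5172, 0.2021, 0.2204]
tcp_rot: [2.179, 2.261, -0.002]
force: [-1.9, -0.2, 5.9]
grip_width: 0.009
t 16.4 tcp [0.5172 0.2021 0.2204] F [-1.9 -0.2  5.9] M [-0.16  0.43  1.14] w 0.009
jaw az 2.12 z axis [-0.     -0.0014 -1.    ]
tool shift units [-0.008  0.039  0.068]
turn units az -0.33
time: 16.73
tool_pos: [0.5172, 0.2021, 0.2204]
tcp_rot: [2.221, 2.219, -0.003]
force: [-2.1, -1.7, 5.6]
grip_width: 0.009
t 16.73 tcp [0.5172 0.2021 0.2204] F [-2.1 -1.7  5.6] M [-0.22  0.46  1.78] w 0.009
jaw az -0.06 z axis [ 2.0e-04 -2.4e-03 -1.0e+00]
tool shift units [-0.004  0.039  0.071]
turn units az -0.694
```

The moment about vertical jumped from about 0 to 1.1 then 1.8 N m near jaw azimuth 2°, so the screw is seated (4° expected from the arm direction). Now I'll back off a quarter turn, to jaw azimuth about 94°.

```bash
python3 -m inch '0 0 0 0 0 -0.5 -1;0 0 0 0 0 -0.9 -1;0 0 0 0 0 -0.9 -1;0 0 0 0 0 -0.9 -1;0 0 0 0 0 -0.9 -1;0 0 0 0 0 -0.9 -1;0 0 0 0 0 -0.9 -1;0 0 0 0 0 -0.9 -1;0 0 0 0 0 -0.9 -1;0 0 0 0 0 -0.9 -1;0 0 0 0 0 -0.9 -1'
python3 -m inch '0 0 0 0 0 -0.9 -1;0 0 0 0 0 -0.9 -1;0 0 0 0 0 -0.9 -1;0 0 0 0 0 -0.9 -1;0 0 0 0 0 -0.9 -1;0 0 0 0 0 -0.9 -1;0 0 0 0 0 -0.6 -1;0 0 0 0 0 0 -1;0 0 0 0 0 0 -1;0 0 0 0 0 0 -1'
python3 - <<'E'
from h import *
np.set_printoptions(precision=4,suppress=True)
need([.518,.202,.219],94.1)
img={}
for n,b in (("side",(220,80,340,200)),("top",(200,150,320,270))):
    p,d=img[n]=eyes.camera(n); x0,y0,x1,y1=b
    cv2.imwrite(f"pics/{n}10.png",cv2.resize(p[y0:y1,x0:x1,::-1],None,fx=4.5,fy=4.5,interpolation=cv2.INTER_CUBIC))
X,uv,c=cloud("side",(220,80,340,200),img["side"])
m=(X[:,2]>.217)&(X[:,2]<.25)&(np.hypot(X[:,0]-.516,X[:,1]-.2)<.04)
for x in X[m][np.argsort(X[m][:,0])][:30]: print(x)
for a in np.arange(.06,.22,.015):
    m=(X[:,2]>a)&(X[:,2]<a+.015)&(np.hypot(X[:,0]-.523,X[:,1]-.1)<.065); q=X[m]
    if len(q)>2: print(round(a,3),len(q),"x",q[:,0].min().round(4),q[:,0].max().round(4),"y",q[:,1].min().round(4),q[:,1].max().round(4))
E
```

```text
time: 17.65
tool_pos: [0.5175, 0.2022, 0.2204]
tcp_rot: [0.903, 3.009, 0.001]
force: [-2.2, 0.6, 4.9]
grip_width: 0.0088
time: 18.48
tool_pos: [0.5175, 0.2024, 0.2203]
tcp_rot: [-0.061, 3.14, 0.001]
force: [-1.1, 0.9, 5.8]
grip_width: 0.0091
t 18.48 tcp [0.5175 0.2024 0.2203] F [-1.1  0.9  5.8] M [0.09 0.31 0.06] w 0.0091
jaw az 92.24 z axis [ 0.0005  0.0006 -1.    ]
tool shift units [-0.023 -0.019  0.067]
turn units az -0.31
[0.4935 0.1956 0.2374]
[0.494  0.2012 0.2216]
[0.4942 0.1965 0.2402]
[0.4942 0.1991 0.2307]
[0.4943 0.1955 0.2447]
[0.4945 0.195  0.2487]
[0.4948 0.2045 0.2416]
[0.4948 0.1934 0.231 ]
[0.4949 0.2036 0.2459]
[0.4949 0.2026 0.224 ]
[0.495  0.195  0.2258]
[0.4951 0.1968 0.2206]
[0.4963 0.1987 0.2489]
[0.4964 0.1955 0.2363]
[0.4969 0.1956 0.2398]
[0.4971 0.1938 0.2485]
[0.4971 0.1988 0.2297]
[0.4973 0.1955 0.2434]
[0.4983 0.1972 0.2189]
[0.4984 0.1961 0.2236]
[0.4987 0.1947 0.2321]
[0.499  0.1943 0.2361]
[0.4993 0.1976 0.2258]
[0.4997 0.2001 0.2465]
[0.4998 0.1953 0.2388]
[0.5007 0.1968 0.241 ]
[0.5008 0.1944 0.2238]
[0.5015 0.1952 0.2267]
[0.5019 0.195  0.2305]
[0.5021 0.1981 0.2469]
0.06 135 x 0.4826 0.5668 y 0.0791 0.1369
0.075 72 x 0.4772 0.5685 y 0.0717 0.1357
0.09 84 x 0.4767 0.5696 y 0.0696 0.135
0.105 102 x 0.4767 0.5692 y 0.0673 0.1362
0.12 13 x 0.478 0.568 y 0.0952 0.1043
0.135 15 x 0.4784 0.5691 y 0.0946 0.1055
0.15 16 x 0.4774 0.5687 y 0.0955 0.1038
0.165 96 x 0.4835 0.5614 y 0.0621 0.1633
0.18 43 x 0.4922 0.5469 y 0.0594 0.1041
0.195 29 x 0.5107 0.533 y 0.0956 0.1005
0.21 24 x 0.511 0.5336 y 0.0951 0.1054
```

View pics/side10.png

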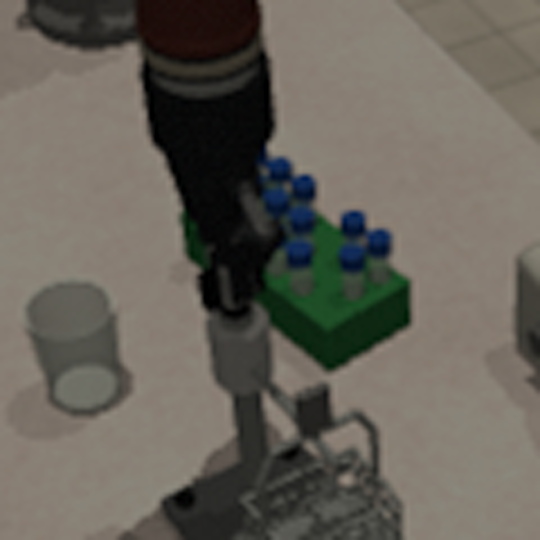

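The wing is gripped at a quarter turn back, jaw azimuth 92.2° against a nominal 94.1° with 15° allowed. The basket's measured points haven't changed and it hangs free, so I'll hold briefly and hand in.

```bash
python3 -m inch '0 0 0 0 0 -0.15 -1;0 0 0 0 0 0 -1;0 0 0 0 0 0 -1;0 0 0 0 0 0 -1;0 0 0 0 0 0 -1'
python3 - <<'E'
from h import *
need([.518,.202,.219],94.1); print(abs(manip.read_state()["dq"]).max())
print(manip.job_done())
E
```

```text
time: 19.0
tool_pos: [0.5175, 0.2024, 0.2203]
tcp_rot: [-0.086, 3.14, 0.001]
force: [-1.6, 0.5, 5.2]
grip_width: 0.009
t 19.0 tcp [0.5175 0.2024 0.2203] F [-1.6  0.5  5.2] M [0.04 0.33 0.04] w 0.009
jaw az 93.14 z axis [ 6.e-04  5.e-04 -1.e+00]
tool shift units [-0.023 -0.021  0.067]
turn units az -0.159
0.002193508856382079
the job is handed in; nothing more can be done
None
```

I hung the grey basket on the hook arm and let go of it. I then turned the wing screw clockwise to its stop, backed it off a quarter turn, and handed the job in at 19.0 s still gripping it with 60 N set.

**Basket:** it hangs upright about 5–7 mm toward the arm's tip from the hook point. Its measured position did not change while I worked the screw. The orange and pink look-alikes were not touched, and no bystander was approached closely, though I did not measure them again at the end.

**Seating:** the moment about vertical rose from about 0 to 1.8 N m as the jaws passed the direction of the hook arm.

**Quarter turn back:** the jaws ended at 93.1° against a nominal 94.1°. The jaws went about 4° past the expected seat, so the wing may have slipped or flexed that much in the grip. I put the screw at roughly −1.55 to −1.63 rad. The fingers hide the wing, so this comes from the jaw angle, with only a rough look at the wing end. The arm was at rest and the fingers stood 9 mm apart on the 10 mm wing (this reading ran about 1 mm low on both grips).

**Disagreement:** the two cameras disagreed by about 4 mm in x and y. I settled it by comparing the fingers and the objects in the same picture.

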